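Kit the power-supply parts onto their outlined pads

TASK

Lay out the kit for the power-supply rebuild: set each of the four parts (large capacitor, heat sink, transformer, ring choke) gently down on the pad that shows its outline, standing upright inside the outline and, for the heat sink and the transformer, turned to match it. Never let a part tip over or drop, and leave the small spare capacitor where it stands.

Things in the scene. Friction and masses are not known exactly. Their poses are not given: they have to be found in the camera images.
- capacitor: The large can capacitor: upright black cylinder with an aluminium top, diameter 36 mm, height 50 mm, about 70 g. Origin at the centre of its underside, z up.
- heatsink: Aluminium heat sink, a finned block standing fins up: 76 mm long (its x) x 30 mm wide (its y) x 32 mm high, about 110 g; the fins run lengthwise and the outer two are solid flat side faces to grip across the 30 mm width. Origin at the centre of its underside, z up.
- transformer: Mains transformer: steel foot plate 56 (its x) x 46 (its y) x 3 mm, on it a laminated steel core 54 x 24 mm, 44 mm high, and through it a pale coil 32 (x) x 44 (y) mm at heights 8.5 to 36.5 mm; grip it across the coil's flat +y and -y faces, 44 mm apart, at a height of about 22 mm. About 320 g. Origin at the centre of its underside, z up.
- toroid: Ring-shaped choke lying flat: dark core wound with copper, outer diameter 56 mm, hole 26 mm, height 24 mm, about 120 g. Origin at the centre of its underside, z up.
- pad_capacitor: Pad for the large capacitor. Fixed flat grey mat 104 (its x) x 76 x 3 mm; origin at the centre of its underside, z up. Drawn on it, centred: a black silhouette with a white outline, 8 mm larger all round than the part: a plain disc, outline 52 mm in diameter.
- pad_heatsink: Pad for the heat sink. Fixed flat grey mat 104 (its x) x 76 x 3 mm; origin at the centre of its underside, z up. Drawn on it, centred: a black silhouette with a white outline, 8 mm larger all round than the part: a long rectangle, outline 92 mm along x by 46 mm along y; its length goes along the pad's x, either way round.
- pad_transformer: Pad for the transformer. Fixed flat grey mat 104 (its x) x 76 x 3 mm; origin at the centre of its underside, z up. Drawn on it, centred: a black silhouette with a white outline, 8 mm larger all round than the part: a nearly square rectangle, outline 72 mm along x by 62 mm along y; the transformer's x lies along the pad's x, either way round.
- pad_toroid: Pad for the ring choke. Fixed flat grey mat 104 (its x) x 76 x 3 mm; origin at the centre of its underside, z up. Drawn on it, centred: a black silhouette with a white outline, 8 mm larger all round than the part: a ring, outline 72 mm in diameter with a grey hole marked inside it.
- spare: The small spare can capacitor, like the large one but only 22 mm in diameter and 30 mm high, about 20 g; it stands on the bench, has no pad and stays where it is. Origin at the centre of its underside, z up. At the start all nine listed things lie on the bench (z = 0) in mixed-up places, centres over 115 mm apart.
Mind the look-alikes: they are no part of the job. What is shaped like the toroid but blue or green is not meant.

How it is judged:
At the end, for the whole second after the job is handed in: Each part stands released and at rest on its own pad: underside under 6 mm above the pad's underside, centre within 12 mm, tilt under 0.1 rad, slower than 20 mm/s; heat sink and transformer x axes within 0.25 rad of the pad's, either way round; spare capacitor moved less than 15 mm (horizontal distance between capacitor and pad_capacitor below 0.012 m and z of capacitor in the frame of pad_capacitor between 0 and 0.006 m and angle between each of capacitor, heatsink, transformer, toroid's own z axis and vertical below 0.1 rad and linear speed of each of capacitor, heatsink, transformer, toroid below 0.02 m/s and horizontal distance between heatsink and pad_heatsink below 0.012 m and z of heatsink in the frame of pad_heatsink between 0 and 0.006 m and angle between the x axis of heatsink and the x axis of pad_heatsink, either way round below 0.25 rad and horizontal distance between transformer and pad_transformer below 0.012 m and z of transformer in the frame of pad_transformer between 0 and 0.006 m and angle between the x axis of transformer and the x axis of pad_transformer, either way round below 0.25 rad and horizontal distance between toroid and pad_toroid below 0.012 m and z of toroid in the frame of pad_toroid between 0 and 0.006 m and distance of spare from where it was at the start of the episode below 0.015 m); the robot touches nothing.
It fails at once if a part is tipped by more than 0.7 rad (angle between any of capacitor, heatsink, transformer, toroid's own z axis and vertical above 0.7 rad).
It fails at once if a part is dropped or slammed onto its pad (faster than 0.6 m/s close above it, as in a fall of 20 mm) ((linear speed of capacitor above 0.6 m/s and horizontal distance between capacitor and pad_capacitor below 0.04 m and z of capacitor in the frame of pad_capacitor below 0.03 m) or (linear speed of heatsink above 0.6 m/s and horizontal distance between heatsink and pad_heatsink below 0.04 m and z of heatsink in the frame of pad_heatsink below 0.03 m) or (linear speed of transformer above 0.6 m/s and horizontal distance between transformer and pad_transformer below 0.04 m and z of transformer in the frame of pad_transformer below 0.03 m) or (linear speed of toroid above 0.6 m/s and horizontal distance between toroid and pad_toroid below 0.04 m and z of toroid in the frame of pad_toroid below 0.03 m)).
It also fails if it takes over 99 s, if anything falls off the work surface, if the arm or the gripper's body presses on something with over 40 N, if the wrist force passes 120 N, or if a joint passes its speed limit or range.

ROBOT

A 6-joint arm with a two-finger parallel gripper is mounted at the origin on the work surface. World frame = base frame: x ahead of the robot, y to its left, z up, the work surface at z = 0. Lengths are in m, angles in rad, forces in N, time in s.
With the tool pointing down it reaches from about 0.35 to 0.85 m from the base axis. Payload 8.1 kg.
Tool frame: the origin (TCP) lies on the mounting face of the last link; the fingertips stand 186 mm ahead of it and the grasp point (between the pads) lies 167 mm ahead of it; z points along the fingers, y is the line along which they close (so a half turn about z gives the same grasp; the last joint's range is limited). The gripper opens to 93 mm and grips with 3 to 60 N. Pads are 15 mm wide; open, the fingers measure 128 mm over their backs; the gripper's body (75 mm by 188 mm) begins 65 mm behind the grasp point.
Start: joints at [1.257, 0.13, 1.488, -0, 1.523, -0.085], TCP at [0.136, 0.584, 0.405] pointing down, gripper open.
Joint ranges: [-2.96, 2.96], [-0.89, 2.26], [0.02, 2.5], [-1.34, 4.48], [0, 2.73], [-2.66, 2.66]. Speed limits (rad/s): [2.39, 2.39, 2.79, 3.14, 3.14, 3.14].

INTERFACE

Orientations are given as a rotation vector (axis times angle).
In Python, from plant import * gives the robot as it stands. The module is installed in compiled form; this text tells all that it offers.
- The arm moves only by the tool arm_command, never from a script. Its argument "increments" is a list of rows, each a list of 6 numbers: the shift along the tool's x, y, z in units of 0.2 m (1.0 is 0.2 m), then the turn, a rotation vector about the tool's x, y, z in units of pi rad (1.0 is pi rad). A call has exactly 5 rows; each row is the pose to reach, as a shift and turn from the pose commanded when the call began, along the tool's axes at that moment, turning the shorter way round; what a row does not reach only later rows make up. A row lasts 1/8 s, in which the tool goes at most 62.5 mm and 10.7 degrees, less where a joint would pass 70% of its speed; a pose out of reach is approached as far as the arm can. A call with a number of a shift or a turn outside -1 to 1 is refused whole. A call with a gripper value outside its range is refused whole. "fingers" is the closure, from -1 (fully open) to 1 (shut), set as the call begins (left out, the last holds). The fingers move at their own pace and stop on an object; "force" is the grip in N (left out, the last holds). Time passes only in rows, so rows that repeat a pose let the fingers close, or fill a call up. It gives the time, the measured TCP pose, the force, the opening and the grip force at its end, in the units of the state.
- read_state(): the state, without advancing time (a new reading comes with each control period).
- read_camera(name): name is "side" or "top"; returns a dict with "image" (420x560x3 uint8, red, green, blue), "fx", "fy", "cx", "cy" (pixels), "T" (4x4, takes a point from camera to world coordinates). Camera axes: x right, y down, z forward; pixel columns grow to the right and rows downward; lengths in m; the calibration is good to about 2 mm. A picture is of the moment at which its call begins. There is no depth.
- close_job(): hands the job in; it is judged then, once.
The state is a dict: "t": time; "q": joint angles; "dq": joint speeds; "joint_torque": joint torques, N m; "tool_pos": TCP position; "orientation": TCP orientation; "force": force on the tool from outside, world axes, zero at the start; "wrist_torque": the same for the moment, N m; "opening": finger opening in m; "gripper_force": force on a finger pad.
Only numpy, scipy, OpenCV 4.12 (cv2) and the standard library are available. Lean on these libraries where they do the work, as an engineer would, in place of code of your own. Each camera call takes 0.05 s, during which the arm holds its last target. There are 200 camera calls.

## Working session

There is one attempt and no reset: what is moved stays moved. The work goes in short steps, Python scripts to look and compute and a tool call to move; the robot and the scene stay as the last step left them, time stands still between calls to the robot, and variables do not carry over. Pictures are saved under pics/ and viewed, at most 14 in all, crops included, and the job is handed in when it is done.

Besides the shell and the picture viewer there is one more tool, called by a JSON object that holds its "method" and its "body". arm_command: Moves the arm, as the interface text tells. Shifts and turns lie within -1 to 1; 1 stands for 0.2 m of shift or pi rad of turn. Its arguments: {"type":"object","properties":{"increments":{"type":"array","items":{"type":"array","items":{"type":"number","minimum":-1,"maximum":1}}},"fingers":{"type":"number"},"force":{"type":"number"}},"required":["increments"]}

```bash
mkdir -p pics; python3 - <<'E'
from plant import *
import cv2,numpy as np
for n in("top","side"):
    c=read_camera(n); cv2.imwrite(f"pics/{n}0.png",c["image"][:,:,::-1]); print(n,c["fx"],c["fy"],c["cx"],c["cy"]);print(np.round(c["T"],4).tolist())
s=read_state();print(s)
E
```

```text
top 524.4557374103541 524.4557374103541 272.2735782204888 200.7037950332359
[[-0.0289, -0.9885, 0.1486, 0.3454], [-0.9995, 0.031, 0.0116, -0.0163], [-0.0161, -0.1482, -0.9888, 1.219], [0.0, 0.0, 0.0, 1.0]]
side 529.3220202539817 529.3220202539817 282.9715851280124 216.86773979480526
[[0.997, -0.044, 0.0632, 0.4515], [-0.0769, -0.5577, 0.8265, -1.0973], [-0.0011, -0.8289, -0.5594, 0.7747], [0.0, 0.0, 0.0, 1.0]]
{'t': 0.1, 'q': array([ 1.25663485e+00,  1.31091613e-01,  1.48911818e+00, -1.90922480e-05,
        1.52297728e+00, -8.54089242e-02]), 'dq': array([ 3.48514184e-05, -2.73262976e-03, -3.45075102e-03, -5.11944886e-04,
        1.90879697e-03,  6.62444356e-04]), 'joint_torque': array([ 1.01176316e-03, -5.61338496e+01, -4.93094516e+01,  7.70221814e-02,
        2.91367929e-02, -9.28476675e-05]), 'tool_pos': array([0.13598671, 0.58419467, 0.40381719]), 'orientation': array([-3.58505197e-01, -3.12076941e+00,  2.46040162e-03]), 'force': array([-0.66445298, -0.26368648,  0.07065859]), 'wrist_torque': array([-0.00538381,  0.03209337,  0.065831  ]), 'gripper_force': 0.0, 'opening': 0.09308516273729622}
```

View pics/top0.png

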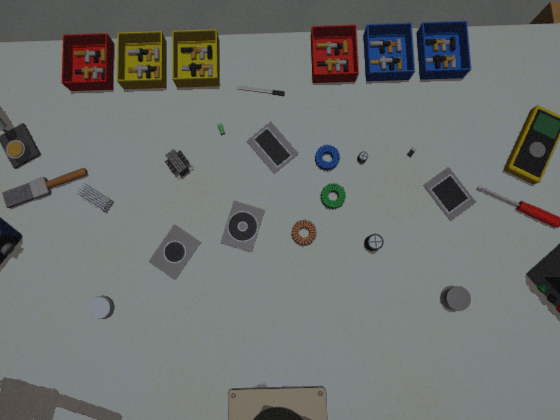

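View pics/side0.png

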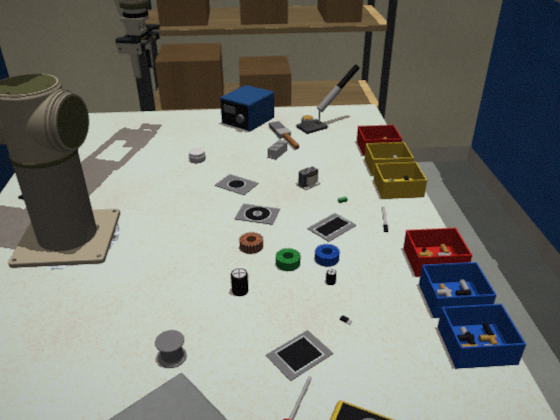

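The top view shows these candidates:
- **Toroid:** copper ring (304,232). The look-alikes are blue (327,157) and green (333,196).
- **Large capacitor:** (374,242). The spare is at (363,157), and the reels at (100,307) and (457,298) are distractors.
- **Transformer:** (178,163).
- **Heat sink:** probably (96,197).
- **Pads:** disc (174,251), ring (243,226), and rectangles at (272,147) and (449,192).

Next I'll take one close crop and a first measurement.

```bash
cat > h.py <<'E'
import cv2,numpy as np
from plant import *
def cast(c,uv,z):
    uv=np.asarray(uv,float).reshape(-1,2)
    d=np.c_[(uv[:,0]-c["cx"])/c["fx"],(uv[:,1]-c["cy"])/c["fy"],np.ones(len(uv))]@c["T"][:3,:3].T
    o=c["T"][:3,3]; return (o+d*((z-o[2])/d[:,2])[:,None])[:,:2]
def blob(mask,seed,r=45):
    m=np.zeros_like(mask);u,v=seed;m[max(0,v-r):v+r,max(0,u-r):u+r]=mask[max(0,v-r):v+r,max(0,u-r):u+r]
    cs,_=cv2.findContours(m,cv2.RETR_EXTERNAL,cv2.CHAIN_APPROX_NONE)
    cs=[k for k in cs if cv2.contourArea(k)>15]
    return max(cs,key=lambda k:cv2.pointPolygonTest(k,(float(u),float(v)),True)).reshape(-1,2)
def rect(c,k,z):
    p=(cast(c,k,z)*1000).astype(np.float32);(x,y),(w,h),a=cv2.minAreaRect(p)
    if h>w: w,h,a=h,w,a+90
    a=(a+90)%180-90
    return np.round([x,y,w,h,a],1)
E
python3 - <<'E'
from h import *
c=read_camera("top");im=c["image"];hsv=cv2.cvtColor(im,cv2.COLOR_RGB2HSV);g=hsv[:,:,2]
bench=cv2.medianBlur(g,1);print("bench V",np.median(g[100:350,100:450]))
b=cv2.blur(cv2.dilate(g,np.ones((61,61))),(31,31))
m=((g<0.8*np.median(g[100:350,100:450]))*255).astype(np.uint8)
for n,s in dict(p_disc=(174,251),p_ring=(243,226),p_A=(272,147),p_B=(449,192)).items():
    k=blob(m,s);print(n,rect(c,k,.003))
cu=((hsv[:,:,0]<18)&(hsv[:,:,1]>90)&(g>40)).astype(np.uint8)*255
cu=cv2.morphologyEx(cu,cv2.MORPH_CLOSE,np.ones((5,5)))
print("toroid",rect(c,blob(cu,(304,232),25),.018))
for n,s,z in(("cap",(374,242),.05),("spare",(363,157),.03),("hs",(96,197),.032),("tr",(178,163),.044)):
    print(n,rect(c,blob(m,s,28),z), cast(c,[s],z).round(3))
t=[cv2.resize(im[v-30:v+30,u-30:u+30],(260,260),interpolation=cv2.INTER_CUBIC) for u,v in((96,197),(178,163),(374,242),(272,147),(449,192),(304,232))]
cv2.imwrite("pics/crop.png",np.vstack([np.hstack(t[:3]),np.hstack(t[3:])])[:,:,::-1])
E
```

```text
bench V 133.0
p_disc [416.4 228.2 105.   78.  -35.3]
p_ring [470.9  69.4 104.9  77.5 -18.6]
p_A [657.3  -5.5 106.   77.4  38.5]
p_B [ 532.6 -415.8  105.1   78.1   33.8]
toroid [451.2 -71.6  55.2  52.7  -2. ]
cap [ 420.3 -223.4   46.1   38.7  -47.7] [[ 0.421 -0.226]]
spare [ 619.1 -212.8   31.7   22.4  -35.7] [[ 0.62  -0.215]]
hs [541.9 402.9  81.   32.2  56.9] [[0.545 0.403]]
tr [615.8 212.   70.8  46.2  35.5] [[0.616 0.212]]
```

View pics/crop.png

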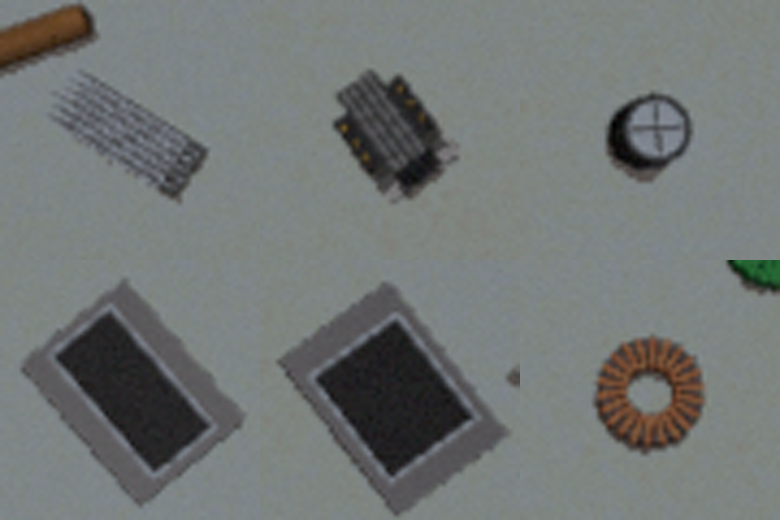

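The crop settles it: finned heat sink at (96,197), transformer at (178,163), capacitor top about (375,241), and copper toroid at (304,232). Pad A (272,147) is the long rectangle, so it's the heat-sink pad. Pad B (449,192) is the near-square one, for the transformer.

```bash
cat >> h.py <<'E'
from scipy.spatial.transform import Rotation as R
def frame(w):
    a=np.radians(w[3]); y=np.array([np.cos(a),np.sin(a),0]); z=np.array([0,0,-1.])
    return np.array([w[0],w[1],w[2]+.167]),np.c_[np.cross(y,z),y,z]
def now():
    s=read_state();return s,s["tool_pos"],R.from_rotvec(s["orientation"]).as_matrix()
def plan(*ws,start=None):
    """waypoints (x,y,grasp z,closing yaw deg): last row of a call for each, tool units"""
    if start is None: s,p,M=now(); print("t",round(s["t"],2),"grasp",(p+M[:,2]*.167).round(4),"psi",np.degrees(np.arctan2(M[1,1],M[0,1])).round(1),"open",round(s["opening"],4))
    else: p,M=frame(start)
    for w in ws:
        q,N=frame(w); d=M.T@(q-p)/.2; r=R.from_matrix(M.T@N).as_rotvec()/np.pi
        print(w,np.round(d,3),np.round(r,3),"maxmm/row",round(np.linalg.norm(d)*40,0),"deg/row",round(np.linalg.norm(r)*36,1)); p,M=q,N
E
python3 - <<'E'
from h import *
c=read_camera("top")
e=cast(c,[(110.8,207.4)],0)[0];a=np.radians(57.3);print("hs",e+.038*np.array([np.cos(a),np.sin(a)]))
print("hs far top end",cast(c,[(66+66/4.333,167+94/4.333)],.032)[0]-.038*np.array([np.cos(a),np.sin(a)]))
print("tr",cast(c,[(176.4,160.9)],.044),"cap",cast(c,[(375.2,241.5)],.05))
plan((.27,.53,.2,30),(.42,.45,.16,-10),(.541,.401,.12,-33))
E
```

```text
hs [0.54506739 0.41110196]
hs far top end [0.54510689 0.40614342]
tr [[0.62134362 0.21517708]] cap [[ 0.42230193 -0.22842063]]
t 0.2 grasp [0.136  0.5841 0.2371] psi 76.9 open 0.093
(0.27, 0.53, 0.2, 30) [-0.714 -0.112  0.185] [-0.     0.     0.261] maxmm/row 30.0 deg/row 9.4
(0.42, 0.45, 0.16, -10) [-0.721  0.45   0.2  ] [0.    0.    0.222] maxmm/row 35.0 deg/row 8.0
(0.541, 0.401, 0.12, -33) [-0.136  0.638  0.2  ] [0.    0.    0.128] maxmm/row 27.0 deg/row 4.6
```

{"method": "arm_command", "body": {"increments": [[-0.142,-0.022,0.037,0,0,0.052],[-0.284,-0.044,0.074,0,0,0.104],[-0.428,-0.067,0.111,0,0,0.156],[-0.57,-0.09,0.148,0,0,0.208],[-0.714,-0.112,0.185,0,0,0.261]], "fingers": -1, "force": 30}}

```text
t: 0.82
tool_pos: [0.2708, 0.5297, 0.3673]
orientation: [-1.58, -2.715, 0.001]
force: [-0.0, -0.6, 0.3]
opening: 0.0926
gripper_force: 0.0
```

{"method": "arm_command", "body": {"increments": [[-0.144,0.09,0.04,0,0,0.044],[-0.288,0.18,0.08,0,0,0.088],[-0.432,0.27,0.12,0,0,0.133],[-0.577,0.36,0.16,0,0,0.178],[-0.721,0.45,0.2,0,0,0.222]]}}

```text
t: 1.45
tool_pos: [0.4208, 0.4494, 0.3272]
orientation: [2.412, 2.013, -0.001]
force: [-0.3, -0.0, 0.0]
opening: 0.093
gripper_force: 0.0
```

{"method": "arm_command", "body": {"increments": [[-0.027,0.128,0.04,0,0,0.026],[-0.054,0.256,0.08,0,0,0.052],[-0.082,0.383,0.12,0,0,0.077],[-0.109,0.51,0.16,0,0,0.102],[-0.136,0.638,0.2,0,0,0.128]]}}

```text
t: 2.08
tool_pos: [0.5416, 0.4006, 0.2871]
orientation: [2.764, 1.493, -0.001]
force: [-1.0, 0.4, -0.2]
opening: 0.0929
gripper_force: 0.0
```

```bash
python3 - <<'E'
from h import *
plan((.545,.408,.06,-33),(.545,.408,.0225,-33))
plan((.545,.408,.12,-33),(.62,.25,.13,-40),(.65,.10,.13,-46),(.657,-.0055,.09,-51.5),(.657,-.0055,.03,-51.5),start=(.545,.408,.0225,-33))
E
```

```text
t 2.08 grasp [0.5415 0.4005 0.1201] psi -33.2 open 0.0929
(0.545, 0.408, 0.06, -33) [ 0.041 -0.006  0.301] [-0.     0.    -0.001] maxmm/row 12.0 deg/row 0.0
(0.545, 0.408, 0.0225, -33) [0.    0.    0.188] [0. 0. 0.] maxmm/row 8.0 deg/row 0.0
(0.545, 0.408, 0.12, -33) [ 0.     0.    -0.488] [0. 0. 0.] maxmm/row 20.0 deg/row 0.0
(0.62, 0.25, 0.13, -40) [-0.458  0.745 -0.05 ] [0.    0.    0.039] maxmm/row 35.0 deg/row 1.4
(0.65, 0.1, 0.13, -46) [-0.478  0.597  0.   ] [0.    0.    0.033] maxmm/row 31.0 deg/row 1.2
(0.657, -0.0055, 0.09, -51.5) [-0.341  0.404  0.2  ] [0.    0.    0.031] maxmm/row 23.0 deg/row 1.1
(0.657, -0.0055, 0.03, -51.5) [0.  0.  0.3] [0. 0. 0.] maxmm/row 12.0 deg/row 0.0
```

{"method": "arm_command", "body": {"increments": [[0.008,0,0.06,0,0,0],[0.016,0,0.12,0,0,0],[0.024,0,0.18,0,0,0],[0.032,0,0.24,0,0,0],[0.041,-0.006,0.301,0,0,0]]}}

```text
t: 2.7
tool_pos: [0.544, 0.4089, 0.2268]
orientation: [2.762, 1.498, -0.0]
force: [0.1, 0.3, -0.4]
opening: 0.0928
gripper_force: 0.0
```

{"method": "arm_command", "body": {"increments": [[0,0,0.05,0,0,0],[0,0,0.1,0,0,0],[0,0,0.15,0,0,0],[0,0,0.188,0,0,0],[0,0,0.188,0,0,0]]}}

```text
t: 3.32
tool_pos: [0.544, 0.4083, 0.189]
orientation: [2.762, 1.497, -0.002]
force: [-0.3, 0.4, -0.7]
opening: 0.0934
gripper_force: 0.0
```

{"method": "arm_command", "body": {"increments": [[0,0,0,0,0,0],[0,0,0,0,0,0],[0,0,0,0,0,0],[0,0,0,0,0,0],[0,0,0,0,0,0]], "fingers": 1, "force": 30}}

```text
t: 3.95
tool_pos: [0.5444, 0.4085, 0.19]
orientation: [-2.762, -1.497, -0.0]
force: [0.8, -0.4, -0.1]
opening: 0.0474
gripper_force: 0.0
```

Still closing (about 75 mm/s).

{"method": "arm_command", "body": {"increments": [[0,0,0,0,0,0],[0,0,0,0,0,0],[0,0,0,0,0,0],[0,0,0,0,0,0],[0,0,0,0,0,0]]}}

```text
t: 4.58
tool_pos: [0.5444, 0.4085, 0.1899]
orientation: [2.762, 1.497, -0.0]
force: [1.1, 0.0, -0.1]
opening: 0.0302
gripper_force: 30.0
```

{"method": "arm_command", "body": {"increments": [[0,0,-0.06,0,0,0],[0,0,-0.16,0,0,0],[0,0,-0.27,0,0,0],[0,0,-0.4,0,0,0],[0,0,-0.488,0,0,0]]}}

```text
t: 5.2
tool_pos: [0.5448, 0.4089, 0.2911]
orientation: [-2.762, -1.497, -0.006]
force: [-0.8, -0.2, -0.1]
opening: 0.0298
gripper_force: 30.0
```

```bash
python3 - <<'E'
from h import *
plan((.62,.25,.13,-40))
for n,(u,v,w,h) in dict(top=(60,140,110,110),side=(230,60,110,110)).items():
    c=read_camera(n); cv2.imwrite(f"pics/g_{n}.png",cv2.resize(c["image"][v:v+h,u:u+w],(400,400),interpolation=cv2.INTER_CUBIC)[:,:,::-1])
cv2.imwrite("pics/g1.png",np.hstack([cv2.imread("pics/g_top.png"),cv2.imread("pics/g_side.png")]))
E
```

```text
t 5.2 grasp [0.5454 0.4092 0.1241] psi -33.1 open 0.0298
(0.62, 0.25, 0.13, -40) [-0.46   0.749 -0.03 ] [ 0.    -0.001  0.038] maxmm/row 35.0 deg/row 1.4
```

View pics/g1.png

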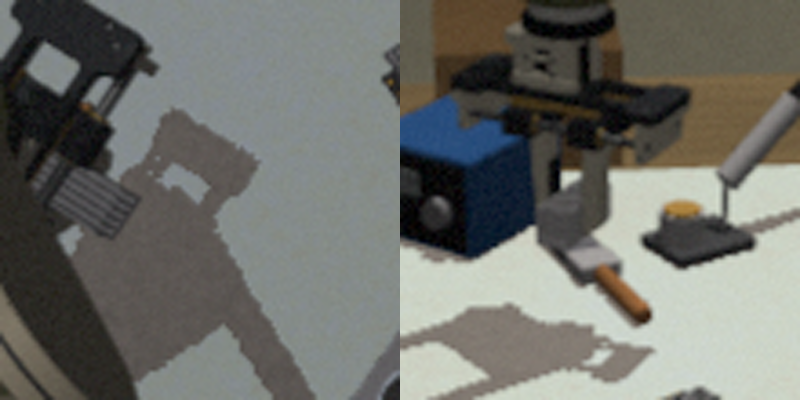

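It's held at 30 mm and level: the finned block sits in the fingers at about (90,200) in the left crop. On to pad A.

{"method": "arm_command", "body": {"increments": [[-0.06,0.1,-0.01,0,0,0.006],[-0.16,0.26,-0.02,0,0,0.015],[-0.27,0.44,-0.04,0,0,0.024],[-0.37,0.6,-0.05,0,0,0.032],[-0.458,0.745,-0.05,0,0,0.039]]}}

```text
t: 5.92
tool_pos: [0.6197, 0.2476, 0.2962]
orientation: [2.85, 1.321, -0.003]
force: [-0.1, 1.2, -1.4]
opening: 0.0296
gripper_force: 30.0
```

{"method": "arm_command", "body": {"increments": [[-0.096,0.12,0,0,0,0.007],[-0.192,0.24,0,0,0,0.014],[-0.288,0.36,0,0,0,0.02],[-0.383,0.478,0,0,0,0.026],[-0.478,0.597,0,0,0,0.033]]}}

```text
t: 6.55
tool_pos: [0.6485, 0.098, 0.2959]
orientation: [-2.914, -1.172, 0.004]
force: [0.3, 0.3, 0.4]
opening: 0.03
gripper_force: 30.0
```

{"method": "arm_command", "body": {"increments": [[-0.09,0.11,0,0,0,0.01],[-0.18,0.21,0.05,0,0,0.018],[-0.26,0.31,0.1,0,0,0.025],[-0.32,0.38,0.16,0,0,0.031],[-0.341,0.404,0.2,0,0,0.031]]}}

```text
t: 7.18
tool_pos: [0.6553, -0.0067, 0.2557]
orientation: [-2.967, -1.029, 0.003]
force: [-0.1, 0.4, -0.6]
opening: 0.0301
gripper_force: 30.0
```

```bash
python3 - <<'E'
from h import *
plan((.657,-.0055,.04,-51.5),(.657,-.0055,.0255,-51.5))
plan((.657,-.0055,.12,-51.5),(.640,.12,.12,-54),(.620,.215,.1,-55.5),start=(.657,-.0055,.0255,-51.5))
E
```

```text
t 7.17 grasp [ 0.6549 -0.0067  0.0887] psi -51.7 open 0.0301
(0.657, -0.0055, 0.04, -51.5) [0.011 0.001 0.243] [-0.     0.001 -0.001] maxmm/row 10.0 deg/row 0.1
(0.657, -0.0055, 0.0255, -51.5) [0.    0.    0.073] [0. 0. 0.] maxmm/row 3.0 deg/row 0.0
(0.657, -0.0055, 0.12, -51.5) [ 0.     0.    -0.473] [0. 0. 0.] maxmm/row 19.0 deg/row 0.0
(0.64, 0.12, 0.12, -54) [ 0.324 -0.544  0.   ] [0.    0.    0.014] maxmm/row 25.0 deg/row 0.5
(0.62, 0.215, 0.1, -55.5) [ 0.198 -0.443  0.1  ] [0.    0.    0.008] maxmm/row 20.0 deg/row 0.3
```

{"method": "arm_command", "body": {"increments": [[0.004,0,0.06,0,0,0],[0.008,0,0.12,0,0,0],[0.011,0.001,0.18,0,0,0],[0.011,0.001,0.22,0,0,0],[0.011,0.001,0.243,0,0,0]]}}

```text
t: 7.8
tool_pos: [0.6576, -0.0036, 0.2082]
orientation: [-2.967, -1.033, 0.001]
force: [-0.1, 0.2, -0.9]
opening: 0.03
gripper_force: 30.0
```

{"method": "arm_command", "body": {"increments": [[0,0,0.025,0,0,0],[0,0,0.045,0,0,0],[0,0,0.06,0,0,0],[0,0,0.073,0,0,0],[0,0,0.073,0,0,0]]}}

```text
t: 8.43
tool_pos: [0.6576, -0.0039, 0.1941]
orientation: [-2.967, -1.032, 0.0]
force: [-0.2, 0.4, -0.8]
opening: 0.0297
gripper_force: 30.0
```

{"method": "arm_command", "body": {"increments": [[0,0,0,0,0,0],[0,0,0,0,0,0],[0,0,0,0,0,0],[0,0,0,0,0,0],[0,0,0,0,0,0]], "fingers": -0.3}}

```text
t: 9.05
tool_pos: [0.6577, -0.0039, 0.1944]
orientation: [2.967, 1.032, -0.0]
force: [-0.2, 0.0, 0.2]
opening: 0.0603
gripper_force: 0.0
```

{"method": "arm_command", "body": {"increments": [[0,0,-0.06,0,0,0],[0,0,-0.16,0,0,0],[0,0,-0.27,0,0,0],[0,0,-0.37,0,0,0],[0,0,-0.47,0,0,0]], "fingers": -1}}

```text
t: 9.68
tool_pos: [0.6579, -0.0039, 0.2905]
orientation: [2.967, 1.032, 0.002]
force: [0.1, 1.2, 0.2]
opening: 0.0929
gripper_force: 0.0
```

{"method": "arm_command", "body": {"increments": [[0.065,-0.109,0,0,0,0.003],[0.13,-0.218,0,0,0,0.006],[0.195,-0.327,0,0,0,0.009],[0.26,-0.436,0,0,0,0.012],[0.324,-0.544,0,0,0,0.014]]}}

```text
t: 10.3
tool_pos: [0.6409, 0.1225, 0.2893]
orientation: [2.989, 0.966, 0.001]
force: [0.3, -0.2, 0.2]
opening: 0.0929
gripper_force: 0.0
```

{"method": "arm_command", "body": {"increments": [[0.04,-0.089,0.02,0,0,0.002],[0.08,-0.178,0.04,0,0,0.004],[0.12,-0.267,0.06,0,0,0.006],[0.16,-0.356,0.08,0,0,0.008],[0.198,-0.443,0.1,0,0,0.008]]}}

```text
t: 10.92
tool_pos: [0.6209, 0.2178, 0.268]
orientation: [3.001, 0.929, -0.0]
force: [-0.2, 0.6, -0.5]
opening: 0.093
gripper_force: 0.0
```

```bash
python3 - <<'E'
from h import *
plan((.620,.2145,.06,-55.5),(.620,.2145,.0235,-55.5))
plan((.62,.2145,.13,-55.5),(.65,.07,.14,-56),(.645,-.08,.14,-56),(.60,-.24,.14,-56),(.545,-.38,.12,-56),(.533,-.416,.05,-56.2),start=(.620,.2145,.0235,-55.5))
t=read_camera("top")["image"][110:190,215:335];s=read_camera("side")["image"][140:260,250:410]
cv2.imwrite("pics/hs.png",np.hstack([cv2.resize(t,(400,267),interpolation=2),cv2.resize(s,(356,267),interpolation=2)])[:,:,::-1])
E
```

```text
t 10.93 grasp [0.6209 0.2178 0.101 ] psi -55.6 open 0.093
(0.62, 0.2145, 0.06, -55.5) [-0.013  0.011  0.205] [-0.     0.    -0.001] maxmm/row 8.0 deg/row 0.0
(0.62, 0.2145, 0.0235, -55.5) [0.    0.    0.183] [0. 0. 0.] maxmm/row 7.0 deg/row 0.0
(0.62, 0.2145, 0.13, -55.5) [ 0.     0.    -0.533] [0. 0. 0.] maxmm/row 21.0 deg/row 0.0
(0.65, 0.07, 0.14, -56) [-0.286  0.68  -0.05 ] [0.    0.    0.003] maxmm/row 30.0 deg/row 0.1
(0.645, -0.08, 0.14, -56) [-0.44   0.608  0.   ] [0. 0. 0.] maxmm/row 30.0 deg/row 0.0
(0.6, -0.24, 0.14, -56) [-0.634  0.537  0.   ] [0. 0. 0.] maxmm/row 33.0 deg/row 0.0
(0.545, -0.38, 0.12, -56) [-0.619  0.427  0.1  ] [0. 0. 0.] maxmm/row 30.0 deg/row 0.0
(0.533, -0.416, 0.05, -56.2) [-0.15   0.116  0.35 ] [0.    0.    0.001] maxmm/row 16.0 deg/row 0.0
```

View pics/hs.png

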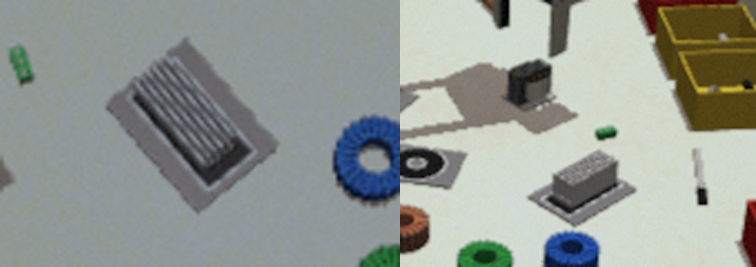

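The heat sink stands on its pad inside the outline, aligned, with its top centred near (271,144.5). I'll check that number later. Next is the transformer.

{"method": "arm_command", "body": {"increments": [[-0.003,0.002,0.04,0,0,0],[-0.006,0.004,0.08,0,0,0],[-0.009,0.007,0.12,0,0,0],[-0.012,0.01,0.16,0,0,0],[-0.013,0.011,0.205,0,0,0]]}}

```text
t: 11.65
tool_pos: [0.6204, 0.213, 0.2267]
orientation: [-3.001, -0.929, 0.0]
force: [0.3, -0.7, -0.0]
opening: 0.0931
gripper_force: 0.0
```

{"method": "arm_command", "body": {"increments": [[0,0,0.05,0,0,0],[0,0,0.1,0,0,0],[0,0,0.15,0,0,0],[0,0,0.183,0,0,0],[0,0,0.183,0,0,0]]}}

```text
t: 12.28
tool_pos: [0.62, 0.2133, 0.1898]
orientation: [-3.001, -0.929, 0.002]
force: [-0.1, -0.5, -0.5]
opening: 0.0926
gripper_force: 0.0
```

{"method": "arm_command", "body": {"increments": [[0,0,0,0,0,0],[0,0,0,0,0,0],[0,0,0,0,0,0],[0,0,0,0,0,0],[0,0,0,0,0,0]], "fingers": 1, "force": 40}}

```text
t: 12.9
tool_pos: [0.6203, 0.2134, 0.1908]
orientation: [-3.001, -0.929, -0.0]
force: [0.6, -0.0, 0.4]
opening: 0.0477
gripper_force: 0.0
```

{"method": "arm_command", "body": {"increments": [[0,0,0,0,0,0],[0,0,0,0,0,0],[0,0,0,0,0,0],[0,0,0,0,0,0],[0,0,0,0,0,0]]}}

```text
t: 13.52
tool_pos: [0.6203, 0.2134, 0.1908]
orientation: [-3.001, -0.929, 0.0]
force: [-0.2, 1.9, 1.3]
opening: 0.0437
gripper_force: 40.0
```

```bash
python3 - <<'E'
from h import *
plan((.62,.2145,.13,-55.5))
c=read_camera("top");print("hs",cast(c,[(270.8,144.5)],.035))
cv2.imwrite("pics/tr.png",cv2.resize(read_camera("side")["image"][120:230,240:390],(600,440),interpolation=2)[:,:,::-1])
E
```

```text
t 13.53 grasp [0.6203 0.2135 0.0238] psi -55.6 open 0.0437
(0.62, 0.2145, 0.13, -55.5) [ 0.002 -0.005 -0.531] [-0. -0. -0.] maxmm/row 21.0 deg/row 0.0
hs [[ 0.6552388  -0.00274799]]
```

View pics/tr.png

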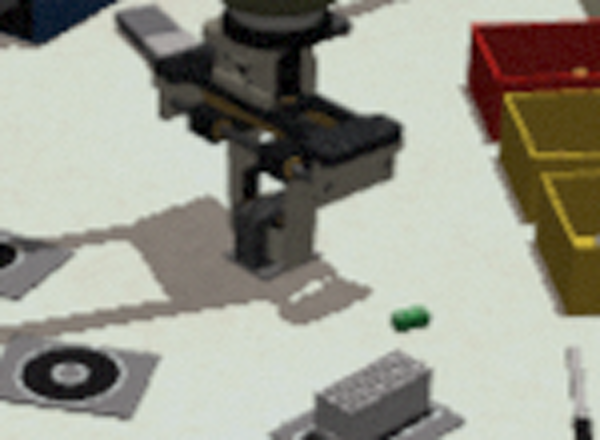

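The side view shows the fingers gripping the coil faces at (270,230), at the expected 44 mm. Lifting and carrying.

{"method": "arm_command", "body": {"increments": [[0,0,-0.06,0,0,0],[0,0,-0.17,0,0,0],[0,0,-0.3,0,0,0],[0,0,-0.43,0,0,0],[0,0,-0.53,0,0,0]]}}

```text
t: 14.25
tool_pos: [0.6207, 0.2133, 0.2999]
orientation: [3.001, 0.929, 0.004]
force: [-0.3, -0.4, -3.0]
opening: 0.0436
gripper_force: 40.0
```

{"method": "arm_command", "body": {"increments": [[-0.04,0.1,-0.01,0,0,0.001],[-0.1,0.24,-0.02,0,0,0.001],[-0.17,0.4,-0.03,0,0,0.002],[-0.23,0.54,-0.04,0,0,0.003],[-0.286,0.68,-0.05,0,0,0.003]]}}

```text
t: 14.88
tool_pos: [0.6498, 0.0664, 0.3058]
orientation: [3.006, 0.914, -0.003]
force: [0.1, -0.8, -4.0]
opening: 0.0437
gripper_force: 40.0
```

{"method": "arm_command", "body": {"increments": [[-0.088,0.122,0,0,0,0],[-0.176,0.244,0,0,0,0],[-0.264,0.366,0,0,0,0],[-0.352,0.487,0,0,0,0],[-0.44,0.608,0,0,0,0]]}}

```text
t: 15.5
tool_pos: [0.6439, -0.0834, 0.3057]
orientation: [-3.005, -0.914, 0.003]
force: [0.1, -0.5, -3.0]
opening: 0.0438
gripper_force: 40.0
```

{"method": "arm_command", "body": {"increments": [[-0.127,0.107,0,0,0,0],[-0.254,0.215,0,0,0,0],[-0.38,0.322,0,0,0,0],[-0.507,0.43,0,0,0,0],[-0.634,0.537,0,0,0,0]]}}

```text
t: 16.12
tool_pos: [0.5979, -0.2431, 0.3057]
orientation: [-3.005, -0.914, 0.003]
force: [0.2, 0.5, -2.5]
opening: 0.044
gripper_force: 40.0
```

{"method": "arm_command", "body": {"increments": [[-0.14,0.1,0.02,0,0,0],[-0.28,0.195,0.04,0,0,0],[-0.42,0.29,0.06,0,0,0],[-0.54,0.37,0.08,0,0,0],[-0.619,0.427,0.1,0,0,0]]}}

```text
t: 16.75
tool_pos: [0.5424, -0.3829, 0.2857]
orientation: [-3.005, -0.912, 0.002]
force: [0.5, -0.2, -3.0]
opening: 0.0442
gripper_force: 40.0
```

```bash
python3 - <<'E'
from h import *
plan((.533,-.416,.05,-56.2),(.533,-.416,.026,-56.2))
E
```

```text
t 16.75 grasp [ 0.5422 -0.3828  0.1187] psi -56.2 open 0.0442
(0.533, -0.416, 0.05, -56.2) [-0.131  0.112  0.343] [-0.  0. -0.] maxmm/row 15.0 deg/row 0.0
(0.533, -0.416, 0.026, -56.2) [0.   0.   0.12] [0. 0. 0.] maxmm/row 5.0 deg/row 0.0
```

{"method": "arm_command", "body": {"increments": [[-0.04,0.035,0.05,0,0,0],[-0.08,0.07,0.12,0,0,0],[-0.12,0.1,0.2,0,0,0],[-0.131,0.112,0.28,0,0,0],[-0.131,0.112,0.343,0,0,0]]}}

```text
t: 17.38
tool_pos: [0.5346, -0.4138, 0.2163]
orientation: [-3.004, -0.915, 0.001]
force: [-1.5, 0.4, -2.0]
opening: 0.0437
gripper_force: 40.0
```

{"method": "arm_command", "body": {"increments": [[0,0,0.03,0,0,0],[0,0,0.06,0,0,0],[0,0,0.09,0,0,0],[0,0,0.112,0,0,0],[0,0,0.118,0,0,0]]}}

```text
t: 18.0
tool_pos: [0.5347, -0.414, 0.1943]
orientation: [-3.005, -0.915, 0.0]
force: [0.8, -0.4, -2.1]
opening: 0.0437
gripper_force: 40.0
```

```bash
python3 - <<'E'
from h import *
plan((.533,-.416,.0265,-56.2));print(read_state()["force"])
E
```

```text
t 18.0 grasp [ 0.5347 -0.414   0.0273] psi -56.1 open 0.0437
(0.533, -0.416, 0.0265, -56.2) [-0.013  0.003  0.004] [-0.  0.  0.] maxmm/row 1.0 deg/row 0.0
[ 0.80077278 -0.38298959 -2.07693734]
```

Within 1 mm of the pad, so I'll lower the last bit and release.

{"method": "arm_command", "body": {"increments": [[-0.005,0,0.002,0,0,0],[-0.01,0,0.004,0,0,0],[-0.01,0,0.006,0,0,0],[-0.01,0,0.006,0,0,0],[-0.01,0,0.006,0,0,0]]}}

```text
t: 18.62
tool_pos: [0.5331, -0.4155, 0.1938]
orientation: [3.005, 0.915, -0.0]
force: [-2.6, -0.2, 1.8]
opening: 0.044
gripper_force: 40.0
```

{"method": "arm_command", "body": {"increments": [[0,0,0,0,0,0],[0,0,0,0,0,0],[0,0,0,0,0,0],[0,0,0,0,0,0],[0,0,0,0,0,0]], "fingers": -0.6}}

```text
t: 19.25
tool_pos: [0.5331, -0.4152, 0.1933]
orientation: [-3.005, -0.915, 0.0]
force: [0.1, -0.3, -1.6]
opening: 0.0744
gripper_force: 0.0
```

{"method": "arm_command", "body": {"increments": [[0,0,-0.05,0,0,0],[0,0,-0.15,0,0,0],[0,0,-0.27,0,0,0],[0,0,-0.37,0,0,0],[0,0,-0.47,0,0,0]], "fingers": -1}}

```text
t: 19.88
tool_pos: [0.5332, -0.4153, 0.2895]
orientation: [3.004, 0.915, 0.001]
force: [-0.2, 0.1, 0.2]
opening: 0.0932
gripper_force: 0.0
```

```bash
python3 - <<'E'
from h import *
plan((.475,-.32,.12,-56),(.422,-.228,.1,-56),(.422,-.228,.03,-56))
plan((.422,-.228,.13,-56),(.43,-.07,.14,-40),(.43,.09,.14,-25),(.416,.2,.12,-10),(.4164,.2282,.06,-10),start=(.422,-.228,.03,-56))
E
```

```text
t 19.88 grasp [ 0.5334 -0.4155  0.1225] psi -56.1 open 0.0932
(0.475, -0.32, 0.12, -56) [ 0.024 -0.558  0.012] [ 0.    -0.    -0.001] maxmm/row 22.0 deg/row 0.0
(0.422, -0.228, 0.1, -56) [ 0.038 -0.53   0.1  ] [0. 0. 0.] maxmm/row 22.0 deg/row 0.0
(0.422, -0.228, 0.03, -56) [0.   0.   0.35] [0. 0. 0.] maxmm/row 14.0 deg/row 0.0
(0.422, -0.228, 0.13, -56) [ 0.   0.  -0.5] [0. 0. 0.] maxmm/row 20.0 deg/row 0.0
(0.43, -0.07, 0.14, -40) [ 0.475 -0.633 -0.05 ] [ 0.     0.    -0.089] maxmm/row 32.0 deg/row 3.2
(0.43, 0.09, 0.14, -25) [ 0.613 -0.514  0.   ] [ 0.     0.    -0.083] maxmm/row 32.0 deg/row 3.0
(0.416, 0.2, 0.12, -10) [ 0.469 -0.296  0.1  ] [ 0.     0.    -0.083] maxmm/row 23.0 deg/row 3.0
(0.4164, 0.2282, 0.06, -10) [ 0.139 -0.023  0.3  ] [0. 0. 0.] maxmm/row 13.0 deg/row 0.0
```

{"method": "arm_command", "body": {"increments": [[0.005,-0.112,0,0,0,0],[0.01,-0.224,0,0,0,0],[0.015,-0.335,0.005,0,0,0],[0.02,-0.447,0.01,0,0,0],[0.024,-0.558,0.012,0,0,0]]}}

```text
t: 20.5
tool_pos: [0.4745, -0.3193, 0.2857]
orientation: [3.005, 0.915, 0.0]
force: [0.1, 0.5, 0.4]
opening: 0.0929
gripper_force: 0.0
```

{"method": "arm_command", "body": {"increments": [[0.008,-0.12,0.02,0,0,0],[0.016,-0.24,0.04,0,0,0],[0.024,-0.36,0.06,0,0,0],[0.032,-0.47,0.08,0,0,0],[0.038,-0.53,0.1,0,0,0]]}}

```text
t: 21.12
tool_pos: [0.4218, -0.227, 0.2654]
orientation: [3.005, 0.915, 0.001]
force: [0.2, -0.2, -0.5]
opening: 0.0931
gripper_force: 0.0
```

```bash
python3 - <<'E'
from h import *
plan((.422,-.228,.03,-56))
t=read_camera("top")["image"][150:280,340:500];s=read_camera("side")["image"][250:400,190:350]
cv2.imwrite("pics/tr2.png",np.hstack([cv2.resize(t,(400,325),interpolation=2),cv2.resize(s,(347,325),interpolation=2)])[:,:,::-1])
E
```

```text
t 21.12 grasp [ 0.4219 -0.227   0.0984] psi -56.1 open 0.0931
(0.422, -0.228, 0.03, -56) [-0.002  0.005  0.342] [ 0.    -0.    -0.001] maxmm/row 14.0 deg/row 0.0
```

View pics/tr2.png

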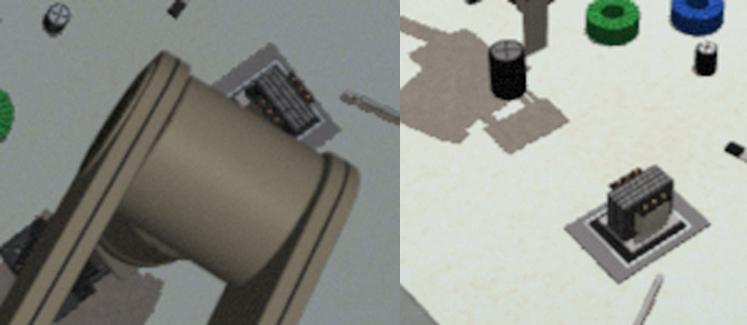

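The transformer stands centred and aligned on its pad, at (640,215) in the side crop. The capacitor is upright with the gripper above it.

{"method": "arm_command", "body": {"increments": [[0,0,0.07,0,0,0],[0,0.002,0.15,0,0,0],[0,0.005,0.23,0,0,0],[0,0.005,0.3,0,0,0],[0,0.005,0.342,0,0,0]]}}

```text
t: 21.85
tool_pos: [0.4223, -0.2283, 0.195]
orientation: [-3.004, -0.914, 0.002]
force: [0.1, 0.3, -1.0]
opening: 0.0931
gripper_force: 0.0
```

{"method": "arm_command", "body": {"increments": [[0,0,0,0,0,0],[0,0,0,0,0,0],[0,0,0,0,0,0],[0,0,0,0,0,0],[0,0,0,0,0,0]], "fingers": 1, "force": 25}}

```text
t: 22.48
tool_pos: [0.4228, -0.2285, 0.1968]
orientation: [3.005, 0.915, 0.0]
force: [0.3, -0.0, 0.1]
opening: 0.0478
gripper_force: 0.0
```

{"method": "arm_command", "body": {"increments": [[0,0,0,0,0,0],[0,0,0,0,0,0],[0,0,0,0,0,0],[0,0,0,0,0,0],[0,0,0,0,0,0]]}}

```text
t: 23.1
tool_pos: [0.4227, -0.2285, 0.1966]
orientation: [3.005, 0.915, 0.0]
force: [-0.0, 0.0, 2.2]
opening: 0.0353
gripper_force: 25.0
```

{"method": "arm_command", "body": {"increments": [[0,0,-0.06,0,0,0],[0,0,-0.16,0,0,0],[0,0,-0.28,0,0,0],[0,0,-0.4,0,0,0],[0,0,-0.5,0,0,0]]}}

```text
t: 23.72
tool_pos: [0.4228, -0.2285, 0.2983]
orientation: [3.004, 0.915, 0.001]
force: [-0.0, -0.5, -0.8]
opening: 0.0352
gripper_force: 25.0
```

```bash
python3 - <<'E'
from h import *
plan()
cv2.imwrite("pics/cap.png",cv2.resize(read_camera("side")["image"][150:320,160:340],(508,480),interpolation=2)[:,:,::-1])
E
```

```text
t 23.73 grasp [ 0.4229 -0.2286  0.1313] psi -56.1 open 0.0352
```

View pics/cap.png

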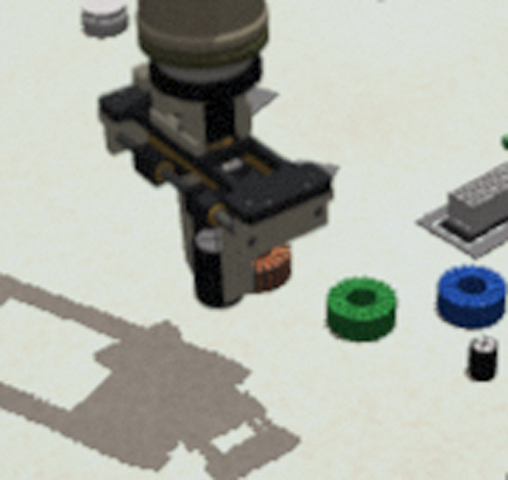

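The capacitor is held upright at (215,275), between the fingers.

{"method": "arm_command", "body": {"increments": [[0.07,-0.1,-0.01,0,0,-0.014],[0.17,-0.23,-0.02,0,0,-0.033],[0.27,-0.37,-0.03,0,0,-0.052],[0.37,-0.5,-0.04,0,0,-0.07],[0.475,-0.633,-0.05,0,0,-0.089]]}}

```text
t: 24.4
tool_pos: [0.4308, -0.0694, 0.3067]
orientation: [2.847, 1.327, 0.0]
force: [-0.5, 0.2, 0.3]
opening: 0.0354
gripper_force: 25.0
```

{"method": "arm_command", "body": {"increments": [[0.123,-0.103,0,0,0,-0.017],[0.246,-0.206,0,0,0,-0.033],[0.368,-0.308,0,0,0,-0.05],[0.49,-0.411,0,0,0,-0.066],[0.613,-0.514,0,0,0,-0.083]]}}

```text
t: 25.02
tool_pos: [0.4311, 0.0906, 0.3066]
orientation: [2.651, 1.686, 0.0]
force: [-0.3, 0.4, -0.1]
opening: 0.0354
gripper_force: 25.0
```

{"method": "arm_command", "body": {"increments": [[0.105,-0.066,0.02,0,0,-0.018],[0.21,-0.132,0.04,0,0,-0.037],[0.31,-0.196,0.06,0,0,-0.055],[0.4,-0.253,0.08,0,0,-0.07],[0.469,-0.296,0.1,0,0,-0.083]]}}

```text
t: 25.65
tool_pos: [0.4174, 0.2005, 0.2864]
orientation: [-2.408, -2.017, 0.0]
force: [0.0, -1.0, -0.8]
opening: 0.0355
gripper_force: 25.0
```

```bash
python3 - <<'E'
from h import *
plan((.4164,.2282,.055,-10),(.4164,.2282,.0335,-10))
E
```

```text
t 25.65 grasp [0.4174 0.2005 0.1194] psi -10.1 open 0.0355
(0.4164, 0.2282, 0.055, -10) [ 0.136 -0.029  0.322] [-0.    -0.    -0.001] maxmm/row 14.0 deg/row 0.0
(0.4164, 0.2282, 0.0335, -10) [0.    0.    0.107] [0. 0. 0.] maxmm/row 4.0 deg/row 0.0
```

{"method": "arm_command", "body": {"increments": [[0.04,-0.008,0.04,0,0,0],[0.085,-0.018,0.11,0,0,0],[0.12,-0.026,0.19,0,0,0],[0.136,-0.029,0.26,0,0,0],[0.136,-0.029,0.322,0,0,0]]}}

```text
t: 26.28
tool_pos: [0.4166, 0.2273, 0.2207]
orientation: [-2.41, -2.014, 0.002]
force: [0.4, -0.6, -1.3]
opening: 0.0353
gripper_force: 25.0
```

{"method": "arm_command", "body": {"increments": [[0,0,0.03,0,0,0],[0,0,0.06,0,0,0],[0,0,0.085,0,0,0],[0,0,0.105,0,0,0],[0,0,0.112,0,0,0]]}}

```text
t: 26.9
tool_pos: [0.4168, 0.2274, 0.1996]
orientation: [-2.411, -2.015, 0.0]
force: [0.3, -0.4, 2.6]
opening: 0.0352
gripper_force: 25.0
```

```bash
python3 - <<'E'
from h import *
plan((.4164,.2282,.0328,-10));print(read_state()["force"])
cv2.imwrite("pics/cap2.png",cv2.resize(read_camera("side")["image"][110:230,170:320],(600,480),interpolation=2)[:,:,::-1])
E
```

```text
t 26.9 grasp [0.4168 0.2274 0.0326] psi -10.2 open 0.0352
(0.4164, 0.2282, 0.0328, -10) [ 0.004 -0.003 -0.001] [-0.     0.    -0.001] maxmm/row 0.0 deg/row 0.0
[ 0.32922555 -0.35450943  2.62135314]
```

View pics/cap2.png

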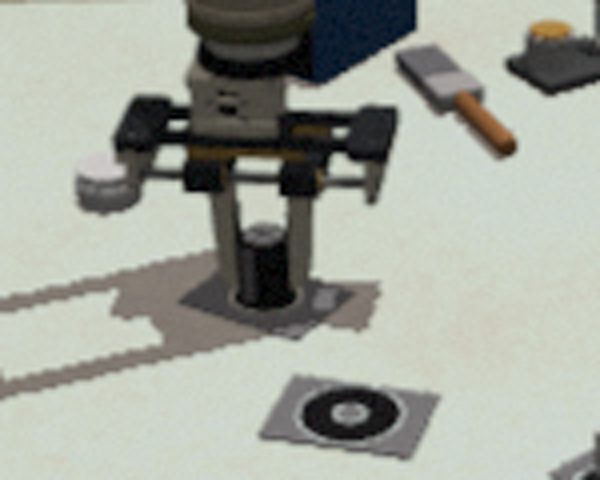

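The capacitor rests on the disc pad, concentric with it at (265,285), with about 2.6 N of contact. Releasing it and going for the toroid.

{"method": "arm_command", "body": {"increments": [[0,0,0,0,0,0],[0,0,0,0,0,0],[0,0,0,0,0,0],[0,0,0,0,0,0],[0,0,0,0,0,0]], "fingers": -0.5}}

```text
t: 27.58
tool_pos: [0.4168, 0.2274, 0.1998]
orientation: [-2.411, -2.014, -0.0]
force: [-0.4, 0.7, -0.1]
opening: 0.0693
gripper_force: 0.0
```

{"method": "arm_command", "body": {"increments": [[0,0,-0.05,0,0,0],[0,0,-0.15,0,0,0],[0,0,-0.27,0,0,0],[0,0,-0.37,0,0,0],[0,0,-0.47,0,0,0]], "fingers": -1}}

```text
t: 28.2
tool_pos: [0.4169, 0.2275, 0.2953]
orientation: [2.41, 2.014, 0.001]
force: [-0.3, -0.6, 0.1]
opening: 0.0931
gripper_force: 0.0
```

```bash
python3 - <<'E'
from h import *
plan((.435,.08,.12,0),(.451,-.072,.1,10),(.451,-.072,.05,10),(.451,-.072,.0225,10))
plan((.451,-.072,.10,10),(.471,.0694,.08,10),(.471,.0694,.045,10),(.471,.0694,.0255,10),start=(.451,-.072,.0225,10))
E
```

```text
t 28.2 grasp [0.417  0.2275 0.1283] psi -10.2 open 0.0931
(0.435, 0.08, 0.12, 0) [-0.71   0.22   0.041] [ 0.    -0.    -0.057] maxmm/row 30.0 deg/row 2.0
(0.451, -0.072, 0.1, 10) [-0.76  0.08  0.1 ] [ 0.     0.    -0.056] maxmm/row 31.0 deg/row 2.0
(0.451, -0.072, 0.05, 10) [0.   0.   0.25] [0. 0. 0.] maxmm/row 10.0 deg/row 0.0
(0.451, -0.072, 0.0225, 10) [0.    0.    0.138] [0. 0. 0.] maxmm/row 6.0 deg/row 0.0
(0.451, -0.072, 0.1, 10) [ 0.     0.    -0.388] [0. 0. 0.] maxmm/row 16.0 deg/row 0.0
(0.471, 0.0694, 0.08, 10) [0.679 0.221 0.1  ] [0. 0. 0.] maxmm/row 29.0 deg/row 0.0
(0.471, 0.0694, 0.045, 10) [0.    0.    0.175] [0. 0. 0.] maxmm/row 7.0 deg/row 0.0
(0.471, 0.0694, 0.0255, 10) [0.    0.    0.098] [0. 0. 0.] maxmm/row 4.0 deg/row 0.0
```

{"method": "arm_command", "body": {"increments": [[-0.142,0.044,0.008,0,0,-0.011],[-0.284,0.088,0.016,0,0,-0.023],[-0.426,0.132,0.025,0,0,-0.034],[-0.568,0.176,0.033,0,0,-0.046],[-0.71,0.22,0.041,0,0,-0.057]]}}

```text
t: 28.82
tool_pos: [0.435, 0.079, 0.2863]
orientation: [2.219, 2.223, 0.001]
force: [0.9, -0.7, -0.4]
opening: 0.0935
gripper_force: 0.0
```

{"method": "arm_command", "body": {"increments": [[-0.16,0.017,0.02,0,0,-0.012],[-0.32,0.034,0.04,0,0,-0.024],[-0.48,0.05,0.06,0,0,-0.036],[-0.64,0.067,0.08,0,0,-0.047],[-0.76,0.08,0.1,0,0,-0.056]]}}

```text
t: 29.45
tool_pos: [0.4511, -0.0734, 0.2663]
orientation: [2.016, 2.408, 0.001]
force: [-0.3, 0.3, -0.8]
opening: 0.093
gripper_force: 0.0
```

{"method": "arm_command", "body": {"increments": [[0,0,0.05,0,0,0],[0,0,0.1,0,0,0],[0,0,0.15,0,0,0],[0,0,0.2,0,0,0],[0,0,0.25,0,0,0]]}}

```text
t: 30.08
tool_pos: [0.4509, -0.0717, 0.2148]
orientation: [-2.016, -2.409, 0.0]
force: [0.6, -0.2, 0.4]
opening: 0.093
gripper_force: 0.0
```

```bash
python3 - <<'E'
from h import *
plan((.451,-.072,.0225,10))
cv2.imwrite("pics/tor.png",cv2.resize(read_camera("side")["image"][170:290,190:340],(600,480),interpolation=2)[:,:,::-1])
E
```

```text
t 30.07 grasp [ 0.4509 -0.0717  0.0478] psi 10.1 open 0.093
(0.451, -0.072, 0.0225, 10) [-0.002  0.     0.126] [-0.    -0.     0.001] maxmm/row 5.0 deg/row 0.0
```

View pics/tor.png

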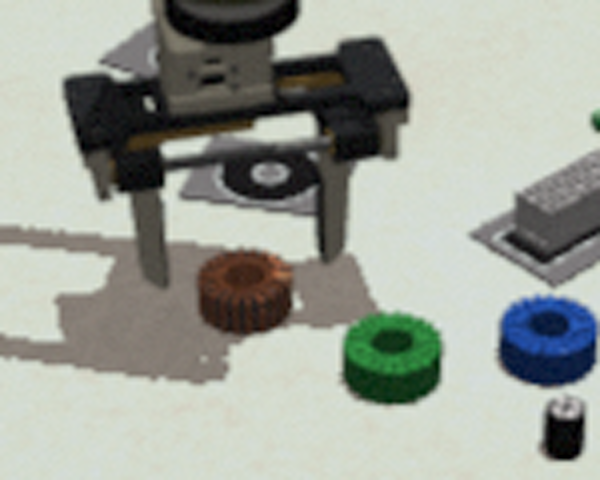

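The fingers straddle the copper ring at (245,290), and the green ring at (392,355) is clear of them. Descending and gripping.

{"method": "arm_command", "body": {"increments": [[0,0,0.03,0,0,0],[0,0,0.06,0,0,0],[0,0,0.09,0,0,0],[0,0,0.12,0,0,0],[0,0,0.126,0,0,0]]}}

```text
t: 30.75
tool_pos: [0.4507, -0.0721, 0.1898]
orientation: [-2.017, -2.408, 0.001]
force: [-0.6, -0.1, 0.2]
opening: 0.0927
gripper_force: 0.0
```

{"method": "arm_command", "body": {"increments": [[0,0,0,0,0,0],[0,0,0,0,0,0],[0,0,0,0,0,0],[0,0,0,0,0,0],[0,0,0,0,0,0]], "fingers": 1, "force": 25}}

```text
t: 31.38
tool_pos: [0.451, -0.0721, 0.1904]
orientation: [2.017, 2.408, 0.0]
force: [0.4, -0.7, 0.2]
opening: 0.0547
gripper_force: 25.2
```

{"method": "arm_command", "body": {"increments": [[0,0,0,0,0,0],[0,0,0,0,0,0],[0,0,0,0,0,0],[0,0,0,0,0,0],[0,0,0,0,0,0]]}}

```text
t: 32.0
tool_pos: [0.451, -0.0721, 0.1904]
orientation: [2.017, 2.409, 0.0]
force: [-0.0, 1.0, 3.0]
opening: 0.0542
gripper_force: 25.2
```

{"method": "arm_command", "body": {"increments": [[0,0,-0.05,0,0,0],[0,0,-0.13,0,0,0],[0,0,-0.22,0,0,0],[0,0,-0.31,0,0,0],[0,0,-0.388,0,0,0]]}}

```text
t: 32.62
tool_pos: [0.4512, -0.0722, 0.2697]
orientation: [2.016, 2.408, 0.001]
force: [0.4, -0.6, -0.5]
opening: 0.0545
gripper_force: 25.2
```

```bash
python3 - <<'E'
from h import *
plan((.471,.0694,.08,10))
cv2.imwrite("pics/tor2.png",cv2.resize(read_camera("side")["image"][170:290,190:340],(600,480),interpolation=2)[:,:,::-1])
E
```

```text
t 32.62 grasp [ 0.4514 -0.0722  0.1027] psi 10.1 open 0.0545
(0.471, 0.0694, 0.08, 10) [0.679 0.222 0.114] [0.    0.    0.001] maxmm/row 29.0 deg/row 0.0
```

View pics/tor2.png

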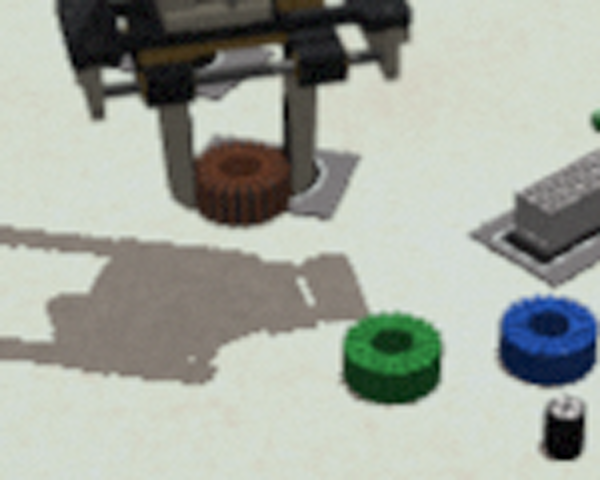

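The toroid is held level at (243,185). Carrying it to the ring pad.

{"method": "arm_command", "body": {"increments": [[0.1,0.033,0,0,0,0],[0.25,0.082,0.02,0,0,0],[0.4,0.13,0.05,0,0,0],[0.56,0.183,0.08,0,0,0],[0.679,0.222,0.114,0,0,0]]}}

```text
t: 33.3
tool_pos: [0.4709, 0.0706, 0.2452]
orientation: [2.016, 2.409, 0.0]
force: [0.5, 0.4, -1.3]
opening: 0.0547
gripper_force: 25.2
```

{"method": "arm_command", "body": {"increments": [[0,0,0.04,0,0,0],[0,0,0.08,0,0,0],[0,0,0.12,0,0,0],[0,0,0.15,0,0,0],[0,0,0.17,0,0,0]]}}

```text
t: 33.92
tool_pos: [0.4708, 0.0689, 0.2107]
orientation: [-2.018, -2.408, 0.001]
force: [0.1, 0.1, -1.8]
opening: 0.0546
gripper_force: 25.2
```

```bash
python3 - <<'E'
from h import *
plan((.471,.0694,.0262,10))
E
```

```text
t 33.92 grasp [0.4707 0.0689 0.0437] psi 10.1 open 0.0546
(0.471, 0.0694, 0.0262, 10) [0.002 0.002 0.087] [-0. -0.  0.] maxmm/row 3.0 deg/row 0.0
```

{"method": "arm_command", "body": {"increments": [[0,0,0.03,0,0,0],[0,0,0.055,0,0,0],[0,0,0.075,0,0,0],[0,0,0.085,0,0,0],[0,0,0.09,0,0,0]]}}

```text
t: 34.55
tool_pos: [0.4708, 0.0694, 0.1934]
orientation: [-2.017, -2.408, 0.001]
force: [-7.4, -0.2, 10.6]
opening: 0.0543
gripper_force: 25.2
```

{"method": "arm_command", "body": {"increments": [[0,0,0,0,0,0],[0,0,0,0,0,0],[0,0,0,0,0,0],[0,0,0,0,0,0],[0,0,0,0,0,0]], "fingers": -0.8}}

```text
t: 35.17
tool_pos: [0.4709, 0.0694, 0.1931]
orientation: [-2.017, -2.408, 0.0]
force: [-0.8, 0.5, 1.1]
opening: 0.0838
gripper_force: 0.0
```

{"method": "arm_command", "body": {"increments": [[0,0,-0.05,0,0,0],[0,0,-0.15,0,0,0],[0,0,-0.3,0,0,0],[0,0,-0.5,0,0,0],[0,0,-0.7,0,0,0]]}}

```text
t: 35.8
tool_pos: [0.4706, 0.0694, 0.335]
orientation: [2.017, 2.408, 0.0]
force: [0.9, 0.3, -0.3]
opening: 0.0834
gripper_force: 0.0
```

```bash
python3 - <<'E'
from h import *
plan((.40,-.04,.19,10),(.36,-.2,.21,-10),(.25,-.35,.21,-30))
E
```

```text
t 35.8 grasp [0.4707 0.0694 0.168 ] psi 10.1 open 0.0834
(0.4, -0.04, 0.19, 10) [-0.476 -0.444 -0.11 ] [0.    0.    0.001] maxmm/row 26.0 deg/row 0.0
(0.36, -0.2, 0.21, -10) [-0.753 -0.336 -0.1  ] [0.    0.    0.111] maxmm/row 33.0 deg/row 4.0
(0.25, -0.35, 0.21, -30) [-0.834 -0.411  0.   ] [0.    0.    0.111] maxmm/row 37.0 deg/row 4.0
```

Moving the arm out of the top view for a final check.

{"method": "arm_command", "body": {"increments": [[-0.095,-0.089,-0.02,0,0,0],[-0.19,-0.178,-0.04,0,0,0],[-0.285,-0.266,-0.07,0,0,0],[-0.38,-0.355,-0.09,0,0,0],[-0.476,-0.444,-0.11,0,0,0]]}}

```text
t: 36.42
tool_pos: [0.3996, -0.0405, 0.3561]
orientation: [2.016, 2.408, 0.001]
force: [0.1, -0.2, 0.2]
opening: 0.0835
gripper_force: 0.0
```

{"method": "arm_command", "body": {"increments": [[-0.15,-0.067,-0.02,0,0,0.022],[-0.3,-0.134,-0.04,0,0,0.044],[-0.45,-0.2,-0.06,0,0,0.066],[-0.6,-0.268,-0.08,0,0,0.088],[-0.753,-0.336,-0.1,0,0,0.111]]}}

```text
t: 37.05
tool_pos: [0.36, -0.2009, 0.3761]
orientation: [2.406, 2.019, 0.001]
force: [-0.7, 0.3, 1.1]
opening: 0.0836
gripper_force: 0.0
```

{"method": "arm_command", "body": {"increments": [[-0.167,-0.082,0,0,0,0.022],[-0.334,-0.164,0,0,0,0.044],[-0.5,-0.247,0,0,0,0.066],[-0.667,-0.329,0,0,0,0.088],[-0.834,-0.411,0,0,0,0.111]]}}

```text
t: 37.67
tool_pos: [0.2499, -0.351, 0.376]
orientation: [2.72, 1.571, 0.0]
force: [0.8, -0.1, 0.4]
opening: 0.0838
gripper_force: 0.0
```

```bash
python3 - <<'E'
from h import *
plan()
c=read_camera("top");im=c["image"];hsv=cv2.cvtColor(im,cv2.COLOR_RGB2HSV);g=hsv[:,:,2]
cu=((hsv[:,:,0]<18)&(hsv[:,:,1]>90)&(g>40)).astype(np.uint8)*255
cu=cv2.morphologyEx(cu,cv2.MORPH_CLOSE,np.ones((5,5)))
try: print("toroid",rect(c,blob(cu,(243,226),25),.021))
except Exception as e: print(e)
m=((g<106)*255).astype(np.uint8);print("spare",rect(c,blob(m,(363,157),20),.03))
t=[cv2.resize(im[v-30:v+30,u-30:u+30],(260,260),interpolation=2) for u,v in((174,251),(243,226),(272,147),(449,192),(363,157))]
t.append(cv2.resize(im,(347,260))[:,43:303])
cv2.imwrite("pics/fin.png",np.vstack([np.hstack(t[:3]),np.hstack(t[3:])])[:,:,::-1])
E
```

```text
t 37.67 grasp [ 0.25   -0.3512  0.209 ] psi -30.0 open 0.0838
toroid [470.3  70.5  56.7  54.7 -19.8]
spare [ 619.1 -212.8   31.7   22.4  -35.7]
```

View pics/fin.png

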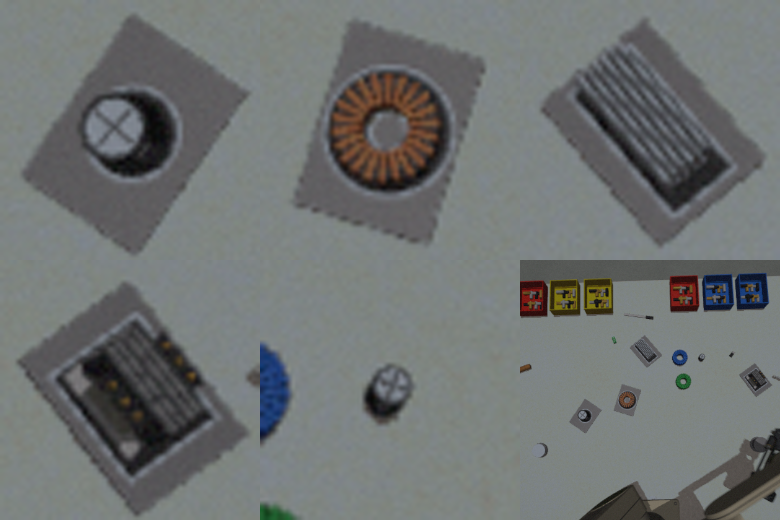

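All four parts stand upright on their pads and the spare hasn't moved. I'll check the capacitor and transformer centres numerically, and hand in if both are good.

```bash
python3 - <<'E'
from h import *
c=read_camera("top")
a=cast(c,[(169.8,250.3)],.053)[0]-[.4164,.2282];b=cast(c,[(455.2,191.5)],.047)[0]-[.5326,-.4158]
print("cap err",a,"tr err",b)
if np.linalg.norm(a)<.008 and np.linalg.norm(b)<.008: print(close_job())
E
```

```text
cap err [-0.00014137  0.00027771] tr err [-0.00304575  0.00068896]
the job is handed in; nothing more can be done
None
```

I handed the job in at about 38 s: in the final pictures all four parts stand upright on their own pads, with measured centres within about 4 mm and the spare capacitor unmoved; the hand-in call returned no verdict.

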